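# Set and close the quick-release clamp on the gauge block

## Task

Two quick-release clamps stand open on the trolley, one over the pale aluminium gauge block with bores, one over a brass air coupling. On the clamp with the gauge block, tighten the black wing nut clockwise (less than a quarter turn) until its wings lie in line with the clamp's bar, and then flip its red cam lever down until it is fully closed. Leave the clamp with the brass coupling as it is.

Things in the scene. Friction and masses are not known exactly. Their poses are not given: they have to be found in the camera images.
- gauge_clamp: The clamp over the gauge block; origin under its middle, x along its length. Dark steel base 150 x 60 x 10 mm fixed to the trolley top; an aluminium bar 24 mm wide, its top 38 mm above the trolley, bridges the block along x. On the bar: black wing nut (axis at x = -45 mm), pivot of the red cam lever at x = +45 mm.
- gauge_nut_grip (a point): Grip point on the vertical axis of that clamp's wing nut, 67 mm above the trolley. Nut: black upright plate with a white stripe on top, 46 mm long (point x, along the wings), 11 mm thick (point y), from 51 to 77 mm above the trolley; the point turns with it, z up. It turns with about 0.06 N m and stays where left.
- gauge_nut (a joint): Turn of the gauge-block clamp's wing nut in rad: grows clockwise seen from above (tightening), from 0 to a stop at 1.9. At 1.3 the wings lie exactly in line with the bar; it starts 0.6 to 1.2 rad short of that.
- gauge_lever_handle (a point): Middle of the handle's top face on that clamp's red lever (110 mm long, handle 22 x 12 mm). Site x runs outward along the lever, y along its level pivot, z out of the top face; the pivot is 80 mm back along x and 7 mm down along z, 52 mm above the trolley. Open, it slopes up and away from the nut; closed, it lies level pointing away from it, top face 59 mm above the trolley.
- gauge_lever (a joint): Angle of the gauge-block clamp's lever above level in rad: 0 fully closed (a stop), about 0.95 to 1.15 at the start (open). It stays where it is left; pushing it down takes about 3 N at the handle.
- coupling_lever_handle (a point): The same point on the lever of the other, like clamp, the one over the brass coupling. Not to be moved.
- coupling_wing_end (a point): End of a wing of the other clamp's nut, 21 mm from the nut's axis, 67 mm above the trolley top. Not to be moved.

How it is judged:
On the way, in this order (a step that is already met when the one before it is completed fails the run):
1. with the lever still open, the gauge-block clamp's nut is tightened until its wings are in line with the bar (value of joint gauge_nut between 1.1 and 1.5 rad and value of joint gauge_lever above 0.7 rad), for 0.2 s.
2. then its lever is flipped down fully closed (value of joint gauge_nut between 1.1 and 1.5 rad and value of joint gauge_lever below 0.15 rad), for 0.2 s.
At the end, for the whole second after the job is handed in: The gauge-block clamp's wings are in line with its bar within 0.2 rad (11 degrees), its lever is closed to within 0.15 rad (9 degrees) of level, and the other clamp's lever and nut are as they were (within 15 mm at the handle and 8 mm at the wing end) (all of step 2 and distance of coupling_lever_handle from where it was at the start of the episode below 0.015 m and distance of coupling_wing_end from where it was at the start of the episode below 0.008 m); the robot touches nothing.
It fails at once if the other clamp's lever or nut is moved (distance of coupling_lever_handle from where it was at the start of the episode above 0.015 m or distance of coupling_wing_end from where it was at the start of the episode above 0.008 m).
It also fails if it takes over 45 s, if anything falls off the work surface, if the arm or the gripper's body presses on something with over 40 N, if the wrist force passes 120 N, or if a joint passes its speed limit or range.

## Robot

A 6-joint arm with a two-finger parallel gripper is mounted at the origin on a cart in front of the work surface, level with it; the furniture and walls round the work are solid. World frame = base frame: x ahead of the robot, y to its left, z up, the work surface at z = 0. Lengths are in m, angles in rad, forces in N, time in s.
With the tool pointing down it reaches from about 0.3 to 0.875 m from the base axis. Payload 6.4 kg.
Tool frame: the origin (TCP) lies between the finger pads; the fingertips stand ctrl.tip_extent ahead of it and the grasp point (between the pads) is the TCP (ctrl.tip_extent is the distance from the TCP to the fingertips, in m); z points along the fingers, y is the line along which they close (so a half turn about z gives the same grasp; the last joint's range is limited). The gripper opens to 85 mm and grips with 20 to 120 N. Pads are 22 mm wide; open, the fingers measure 114 mm over their backs; the gripper's body (76 mm by 85 mm) begins 54 mm behind the grasp point. The pads swing forward as they close: fully open they stand 13 mm farther back than shut.
Start: joints at [-1.326, 0.181, 1.607, -0, 1.354, -0.206], TCP at [0.251, -0.518, 0.25] pointing down, gripper open.
Joint ranges: [-2.99, 2.99], [-0.89, 2.07], [0.3, 2.58], [-1.14, 4.28], [0, 2.63], [-3.12, 3.12]. Speed limits (rad/s): [2.57, 2.57, 3.01, 3.14, 3.14, 3.14].

## Interface

Orientations are given as a unit quaternion [w, x, y, z].
In Python, from bench import ctrl gives the robot as it stands.
- The arm moves only by the tool send_rows, never from a script. Its arguments are lists of equal length, an entry for each row: "dr": the turn, a rotation vector about the tool's x, y, z in units of 6 degrees (1.0 is 6 degrees), a list of three; "xyz": the shift along the tool's x, y, z in cm, a list of three; "jaw": the opening in per cent of the stroke, from 0 (shut) to 100 (fully open). In form: {"dr": [[wx, wy, wz], ...], "xyz": [[dx, dy, dz], ...], "jaw": [jaw, ...]}. A call has exactly 8 rows; each row is the pose to reach, as a shift and turn from the pose commanded when the call began, along the tool's axes at that moment; what a row does not reach only later rows make up. A row lasts 1/8 s, in which the tool goes at most 62.5 mm and 10.7 degrees, less where a joint would pass 70% of its speed; a pose out of reach is approached as far as the arm can. A call with a gripper value outside its range is refused whole. The fingers move at their own pace and stop on an object; the grip force is fixed at half the most. Time passes only in rows, so rows that repeat a pose let the fingers close, or fill a call up. It gives the time, the measured TCP pose, the force, the opening and the grip force at its end, in the units of the state.
- ctrl.get_obs(): the state, without advancing time (a new reading comes with each control period).
- ctrl.camera(name): name is "scene" or "side" or "wrist"; returns the picture (420x560x3 uint8, red, green, blue); there is no depth.
- ctrl.calibration(name): a dict with "camera_matrix" (3x3 intrinsics, pixels), "D" ([k1, k2, p1, p2, k3] as OpenCV has them; the pictures are not rectified), "world_from_camera" (4x4, takes a point from camera to world coordinates). Camera axes: x right, y up, looking along -z (the intrinsics and any distortion apply to the point x, -y, -z); pixel columns grow to the right and rows downward; lengths in m; the calibration is good to about 2 mm. A picture is of the moment at which its call begins: read the wrist's pose just before it. calibration takes no time and is no camera call; for the wrist camera it gives the pose at the moment of the call.
- ctrl.hand_in(): hands the job in; it is judged then, once.
The state is a dict: "time_s": time; "q": joint angles; "dq": joint speeds; "joint_efforts": joint torques, N m; "eef_pos": TCP position; "eef_rot": TCP orientation; "wrist_force": force on the tool from outside, world axes, zero at the start; "torque": the same for the moment, N m; "opening": opening from 0.0 (shut) to 1.0 (fully open); "grasp_force": force on a finger pad.
Only numpy, scipy, OpenCV 4.12 (cv2) and the standard library are available. Lean on these libraries where they do the work, as an engineer would, in place of code of your own. Each camera call takes 0.05 s, during which the arm holds its last target. There are 200 camera calls.

## Working session

There is one attempt and no reset: what is moved stays moved. The work goes in short steps, Python scripts to look and compute and a tool call to move; the robot and the scene stay as the last step left them, time stands still between calls to the robot, and variables do not carry over. Pictures are saved under pics/ and viewed, at most 10 in all, crops included, and the job is handed in when it is done.

Besides the shell and the picture viewer there is one more tool, called as a command line: name --argument value ..., lists and objects as JSON in quotes. send_rows: Moves the arm, as the interface text tells. Its arguments: {"type":"object","properties":{"dr":{"type":"array","items":{"type":"array","items":{"type":"number"}}},"xyz":{"type":"array","items":{"type":"array","items":{"type":"number"}}},"jaw":{"type":"array","items":{"type":"number"}}},"required":["dr","xyz","jaw"]}

```bash
mkdir -p pics; python3 - <<'E'
from bench import ctrl
import cv2,numpy as np
a=ctrl.camera("scene");b=ctrl.camera("side")
for n,i in(("scene",a),("side",b)): cv2.imwrite(f"pics/{n}0.png",i[:,:,::-1])
o=ctrl.get_obs();print(o["time_s"],o["eef_pos"],o["eef_rot"],ctrl.tip_extent)
for n in("scene","side"):
  c=ctrl.calibration(n);print(np.round(c["world_from_camera"],3),c["camera_matrix"],c["D"])
E
```

```text
0.1 [ 0.25043034 -0.51710583  0.24948025] [-7.66420768e-04  9.74704493e-01  2.23496226e-01 -8.53062002e-06] 0.019
[[-0.773  0.403 -0.49   0.11 ]
 [-0.635 -0.505  0.585  0.733]
 [-0.012  0.763  0.646  0.622]
 [ 0.     0.     0.     1.   ]] [[408.63194295   0.         276.99855008]
 [  0.         408.63194295 215.81550554]
 [  0.           0.           1.        ]] [-0.11453422  0.          0.          0.          0.        ]
[[ 0.983  0.098 -0.155  0.406]
 [-0.183  0.53  -0.828 -0.505]
 [ 0.001  0.842  0.539  0.566]
 [ 0.     0.     0.     1.   ]] [[474.20136587   0.         286.31222239]
 [  0.         474.20136587 208.17740062]
 [  0.           0.           1.        ]] [0.00923391 0.         0.         0.         0.        ]
```

View pics/scene0.png

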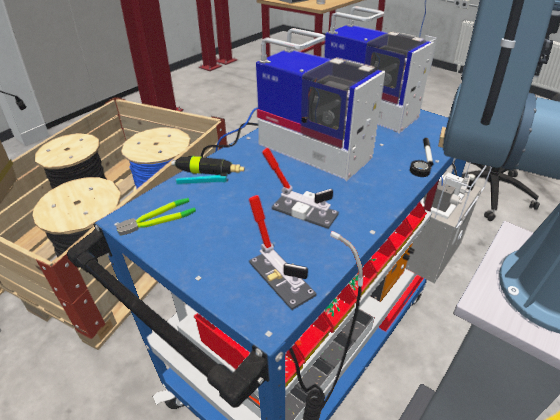

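View pics/side0.png

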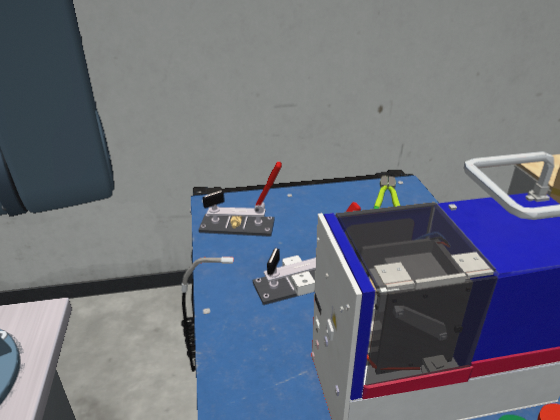

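The gauge clamp (pale block) is at scene (305,208), with its nut at (323,197) and its lever at (275,168). In the side view it is at (285,275), partly hidden by the machine. The brass coupling's clamp is at scene (280,275).

```bash
cat > h.py <<'E'
from bench import ctrl
import cv2,numpy as np
def ray(n,uv,cal=None):
    c=cal or ctrl.calibration(n)
    p=cv2.undistortPoints(np.array([[uv]],float),np.array(c["camera_matrix"]),np.array(c["D"]))[0,0]
    T=np.array(c["world_from_camera"]); return T[:3,3],T[:3,:3]@np.array([p[0],-p[1],-1])
def onz(n,uv,z,cal=None):
    o,d=ray(n,uv,cal); return o+d*(z-o[2])/d[2]
def tri(rs):
    A=0;b=0
    for o,d in rs:
        d=d/np.linalg.norm(d);P=np.eye(3)-np.outer(d,d);A=A+P;b=b+P@o
    return np.linalg.solve(A,b)
E
python3 - <<'E'
import cv2,numpy as np
a=cv2.imread("pics/scene0.png")[135:240,235:350];b=cv2.imread("pics/side0.png")[235:310,240:330]
a=cv2.resize(a,None,fx=5,fy=5,interpolation=2);a=cv2.resize(a,(460,420));b=cv2.resize(b,(340,283),interpolation=2)
c=np.zeros((420,800,3),np.uint8);c[:,:460]=a;c[:283,460:]=b
cv2.imwrite("pics/crop.png",c)
E
```

```text
(no output)
```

View pics/crop.png

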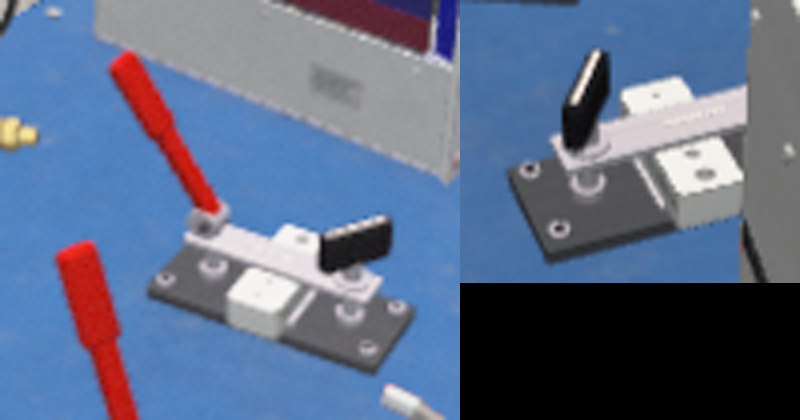

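```bash
python3 - <<'E'
from h import *
np.set_printoptions(precision=4,suppress=True)
S=lambda x,y:(235+x/4,135+y/4)
D=lambda x,y:(240+(x-460)/3.778,235+y/3.778)
for p in((320,238),(389,218)):print("nut scene",onz("scene",S(*p),.077))
for p in((571,92),(598,51)):print("nut side",onz("side",D(*p),.077))
for p in((150,290),(413,309),(377,368)):print("base scene",onz("scene",S(*p),.010))
for p in((510,172),(550,255)):print("base side",onz("side",D(*p),.010))
for p in((191,236),(374,292),(384,280)):print("bar scene",onz("scene",S(*p),.038))
for p in((552,140),(573,168)):print("bar side",onz("side",D(*p),.038))
print("pivot",onz("scene",S(208,218),.052))
for z in(.13,.14,.15):print("tip",onz("scene",S(122,60),z))
E
```

```text
nut scene [0.5049 0.131  0.077 ]
nut scene [0.4854 0.0918 0.077 ]
nut side [0.4905 0.0974 0.077 ]
nut side [0.5068 0.1239 0.077 ]
base scene [0.6028 0.1616 0.01  ]
base scene [0.471  0.0791 0.01  ]
base scene [0.4586 0.1355 0.01  ]
base side [0.4653 0.1269 0.01  ]
base side [0.4757 0.0696 0.01  ]
bar scene [0.5938 0.1338 0.038 ]
bar scene [0.48   0.1101 0.038 ]
bar scene [0.4816 0.0975 0.038 ]
bar side [0.4836 0.1131 0.038 ]
bar side [0.49   0.0927 0.038 ]
pivot [0.5853 0.1284 0.052 ]
tip [0.6543 0.1217 0.13  ]
tip [0.6432 0.1342 0.14  ]
tip [0.6322 0.1466 0.15  ]
```

```bash
python3 - <<'E'
from h import *
np.set_printoptions(precision=4,suppress=True)
for p in((259,145),(347.5,180)):print("machine scene",onz("scene",p,0))
for p in((315,352),(350,420)):print("machine side",onz("side",p,0))
E
```

```text
machine scene [ 0.8318 -0.0494  0.    ]
machine scene [ 0.5301 -0.059   0.    ]
machine side [ 0.5373 -0.038   0.    ]
machine side [ 0.5561 -0.1545  0.    ]
```

send_rows --dr '[[0,0,-1],[0,0,-2],[0,0,-3],[0,0,-4],[0,0,-5],[0,0,-5.8],[0,0,-5.8],[0,0,-5.8]]' --xyz '[[4,-5.2,0],[8,-10.4,0],[12,-15.6,0],[16,-20.8,0],[20,-26,0],[24,-31.2,0],[28,-36.4,0],[32.4,-41.7,0]]' --jaw '[100,100,80,60,50,50,50,50]'

```text
time_s: 1.1
eef_pos: [0.3539, -0.0265, 0.2504]
eef_rot: [0.0, 0.863, 0.504, 0.0]
wrist_force: [0.3, -1.0, -0.1]
opening: 0.495
grasp_force: 0.0
```

```bash
cat >> h.py <<'E'
from scipy.spatial.transform import Rotation as R
def go(xyz,yaw=None):
    o=ctrl.get_obs();q=np.array(o["eef_rot"]);M=R.from_quat(q[[1,2,3,0]]).as_matrix()
    y=np.degrees(np.arctan2(M[1,0],M[0,0]))
    print("t",o["time_s"],"pos",o["eef_pos"],"yaw",y,"zax",M[:,2],"open",o["opening"],"F",o["wrist_force"])
    print("cm",100*M.T@(np.array(xyz)-o["eef_pos"]),"drz",None if yaw is None else -(yaw-y)/6)
E
python3 -c "
from h import *
go([.497,.111,.25],60.5)"
```

```text
t 1.1 pos [ 0.35388378 -0.02652365  0.25040871] yaw 60.58423908140214 zax [ 1.13537905e-03 -4.51879297e-04 -9.99999253e-01] open 0.4952389567669171 F [ 0.29313147 -0.95796341 -0.13435715]
cm [19.00844465  5.71210947  0.05090588] drz 0.014039846900356423
```

send_rows --dr '[[0,0,0],[0,0,0],[0,0,0],[0,0,0],[0,0,0],[0,0,0],[0,0,0],[0,0,0]]' --xyz '[[4,1.6,0],[8,3.2,0],[12,4.8,0],[16.4,6.5,0],[16.4,6.5,0],[16.4,6.5,0],[16.4,6.5,0],[16.4,6.5,0]]' --jaw '[50,50,50,50,50,50,50,50]'

```text
time_s: 2.1
eef_pos: [0.4907, 0.082, 0.2506]
eef_rot: [0.0, 0.864, 0.504, 0.0]
wrist_force: [0.9, -0.1, -0.3]
opening: 0.502
grasp_force: 0.0
```

```bash
python3 - <<'E'
from h import *
import pickle
go([.497,.111,.069],60.5)
c=ctrl.calibration("wrist");i=ctrl.camera("wrist");pickle.dump(c,open("w1.pkl","wb"))
cv2.imwrite("pics/w1.png",i[:,:,::-1])
E
```

```text
t 2.1 pos [0.49068651 0.08201654 0.25058343] yaw 60.56397828221879 zax [ 4.89155034e-04 -1.05248433e-04 -9.99999875e-01] open 0.5021053906341388 F [ 0.92050165 -0.13262201 -0.31540768]
cm [ 2.83176075 -0.88322655 18.15834434] drz 0.010663047036465182
```

View pics/w1.png

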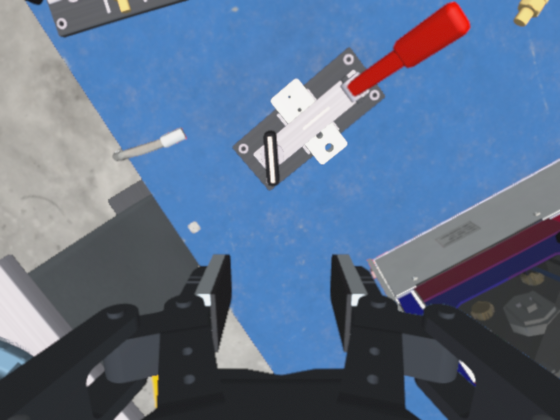

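The wrist view shows the nut's stripe from (269,135) to (274,183), the bar running from (263,157) to (350,85), and the red lever running up to (455,18).

```bash
python3 - <<'E'
from h import *
import pickle
np.set_printoptions(precision=4,suppress=True)
c=pickle.load(open("w1.pkl","rb"));i=cv2.imread("pics/w1.png").astype(int)
sub=(i[120:195,255:290].max(2)<45).astype(np.uint8)
n,l,s,ce=cv2.connectedComponentsWithStats(sub);k=1+np.argmax(s[1:,4]);print(s[k])
ys,xs=np.nonzero(l==k);(cx,cy),wh,an=cv2.minAreaRect(np.stack([xs,ys],1).astype(np.float32));print(cx+255,cy+120,wh,an)
a,b=onz("w",(269.5,133),.077,c),onz("w",(273.5,184),.077,c)
print(a,b,(a+b)/2,np.linalg.norm(a-b),np.degrees(np.arctan2(*(a-b)[1::-1])))
P=[onz("w",p,.01,c) for p in((233,148),(349,48),(384,96),(270,189))];print(P)
for p,q in((0,1),(3,2)):
  d=P[q]-P[p];print(np.linalg.norm(d),np.degrees(np.arctan2(d[1],d[0])))
m=sum(P)/4;print(m)
# lever
r=((i[:,:,2]>150)&(i[:,:,1]<60)&(i[:,:,0]<60)).astype(np.uint8);r[:,:330]=0;r[110:]=0
ys,xs=np.nonzero(r);print("red",xs.min(),xs.max(),ys.min(),ys.max())
print([onz("w",(455,18),z,c) for z in(.13,.145,.16)])
E
```

```text
[11 11  9  4 14]
270.1615390777588 132.2076930999756 (8.062257766723633, 2.604729175567627) 7.125016689300537
[0.5066 0.1289 0.077 ] [0.4884 0.0905 0.077 ] [0.4975 0.1097 0.077 ] 0.04255508666065178 64.71455395196904
[array([0.4633, 0.1316, 0.01  ]), array([0.6083, 0.1584, 0.01  ]), array([0.6185, 0.1025, 0.01  ]), array([0.4748, 0.0764, 0.01  ])]
0.14744188034106753 10.507721075269957
0.14606828005417044 10.300101050254964
[0.5412 0.1172 0.01  ]
red 348 468 3 94
[array([0.6476, 0.1362, 0.13  ]), array([0.64  , 0.1365, 0.145 ]), array([0.6324, 0.1368, 0.16  ])]
```

send_rows --dr '[[0,0,-0.4],[0,0,-0.4],[0,0,-0.4],[0,0,-0.4],[0,0,-0.4],[0,0,-0.4],[0,0,-0.4],[0,0,-0.4]]' --xyz '[[2.7,-0.8,3],[2.7,-0.8,7],[2.7,-0.8,11],[2.7,-0.8,14],[2.7,-0.8,16],[2.7,-0.8,17.5],[2.7,-0.8,18.1],[2.7,-0.8,18.1]]' --jaw '[50,50,50,50,50,50,50,50]'

```text
time_s: 3.15
eef_pos: [0.4975, 0.11, 0.0695]
eef_rot: [0.0, 0.853, 0.523, 0.0]
wrist_force: [-0.3, 0.4, 0.8]
opening: 0.498
grasp_force: 0.0
```

```bash
python3 - <<'E'
from h import *
go([.497,.1095,.069],63)
i=ctrl.camera("wrist");cv2.imwrite("pics/w2.png",i[:,:,::-1])
E
```

```text
t 3.15 pos [0.49750661 0.10999355 0.06946513] yaw 63.01762606967607 zax [ 1.50599144e-04  2.36911692e-06 -9.99999989e-01] open 0.4980802673198459 F [-0.27190659  0.3715772   0.81020951]
cm [-0.06697121 -0.02275942  0.04650502] drz 0.0029376782793448797
```

View pics/w2.png

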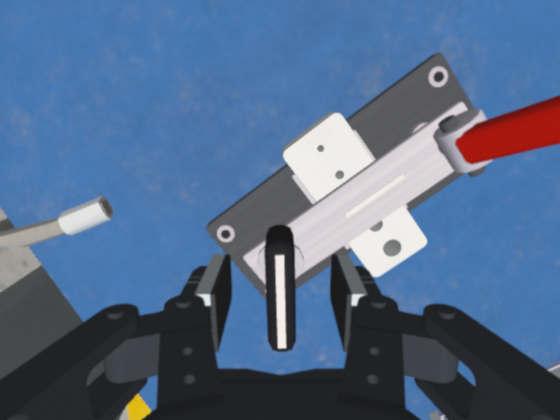

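The plate is centred between the open pads and lined up with them: stripe (281,255) to (282,348), pads at columns 220 and 343.

send_rows --dr '[[0,0,0],[0,0,0],[0,0,0],[0,0,0],[0,0,0],[0,0,0],[0,0,0],[0,0,0]]' --xyz '[[0,0,0],[0,0,0],[0,0,0],[0,0,0],[0,0,0],[0,0,0],[0,0,0],[0,0,0]]' --jaw '[0,0,0,0,0,0,0,0]'

```text
time_s: 4.2
eef_pos: [0.4976, 0.1103, 0.0701]
eef_rot: [0.0, 0.852, 0.523, 0.0]
wrist_force: [-1.9, 0.7, 6.7]
opening: 0.116
grasp_force: 58.7
```

send_rows --dr '[[0,0,1.3],[0,0,2.6],[0,0,3.9],[0,0,5.2],[0,0,6.5],[0,0,7.8],[0,0,8.8],[0,0,8.8]]' --xyz '[[0,0,0],[0,0,0],[0,0,0],[0,0,0],[0,0,0],[0,0,0],[0,0,0],[0,0,0]]' --jaw '[0,0,0,0,0,0,0,0]'

```text
time_s: 5.2
eef_pos: [0.4976, 0.1103, 0.0701]
eef_rot: [-0.0, 0.996, 0.089, 0.0]
wrist_force: [-2.4, 0.0, 6.0]
opening: 0.115
grasp_force: 58.9
```

```bash
python3 - <<'E'
from h import *
import pickle
go([.497,.1095,.069],10.4)
pickle.dump(ctrl.calibration("wrist"),open("w3.pkl","wb"))
i=ctrl.camera("wrist");cv2.imwrite("pics/w3.png",i[:,:,::-1])
E
```

```text
t 5.2 pos [0.49760473 0.11031457 0.0701383 ] yaw 10.163102647206108 zax [ 6.74272145e-04  2.58839330e-04 -9.99999739e-01] open 0.11503759498353339 F [-2.37179394  0.04545383  5.97984494]
cm [-0.07397819  0.06952415  0.11376854] drz -0.03948289213231545
```

View pics/w3.png

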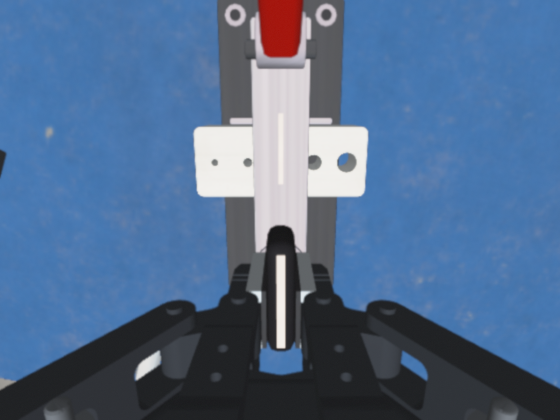

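The wings now lie in line with the bar: stripe at column 281, bar's centre also at column 281. Next I release the nut and rise.

send_rows --dr '[[0,0,0],[0,0,0],[0,0,0],[0,0,0],[0,0,0],[0,0,0],[0,0,0],[0,0,0]]' --xyz '[[0,0,0],[0,0,0],[0,0,0],[0,0,0],[0,0,-3],[0,0,-7],[0,0,-11],[0,0,-13]]' --jaw '[35,35,35,35,35,35,35,35]'

```text
time_s: 6.25
eef_pos: [0.4984, 0.1101, 0.2018]
eef_rot: [0.0, 0.996, 0.089, 0.002]
wrist_force: [0.4, 0.4, 0.1]
opening: 0.349
grasp_force: 0.0
```

```bash
python3 - <<'E'
from h import *
import pickle
go([.586,.126,.139],10.4)
c=ctrl.calibration("wrist");print(np.array(c["world_from_camera"])[:3,3]-ctrl.get_obs()["eef_pos"])
pickle.dump(c,open("w4.pkl","wb"))
i=ctrl.camera("wrist");cv2.imwrite("pics/w4.png",i[:,:,::-1])
E
```

```text
t 6.25 pos [0.49840708 0.11009092 0.20182322] yaw 10.232755754734955 zax [ 3.53021473e-03 -5.55373772e-05 -9.99993767e-01] open 0.3491254348601788 F [0.37271953 0.44892417 0.10775487]
cm [ 8.88077275 -0.01384242  6.31311715] drz -0.02787404087750763
[0.06573174 0.01125009 0.1243738 ]
```

View pics/w4.png

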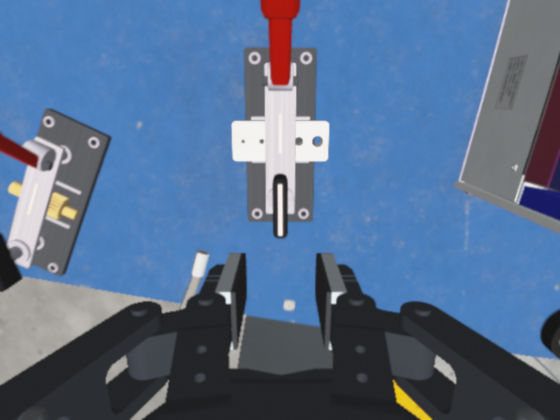

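The nut stripe lies at column 281, in line with the bar, and the red lever is also centred on column 281. Next I close the jaws and move to the nut side of the lever.

send_rows --dr '[[0,0,0],[0,0,0],[0,0,0],[0,0,0],[0,0,0],[0,0,0],[0,0,0],[0,0,0]]' --xyz '[[4,0,0],[7,0,0],[8.9,0,0],[8.9,0,2],[8.9,0,4],[8.9,0,6.2],[8.9,0,6.2],[8.9,0,6.2]]' --jaw '[0,0,0,0,0,0,0,0]'

```text
time_s: 7.3
eef_pos: [0.5845, 0.1258, 0.1372]
eef_rot: [-0.0, 0.996, 0.089, -0.0]
wrist_force: [-0.2, 0.2, 0.2]
opening: -0.001
grasp_force: 0.0
```

```bash
python3 - <<'E'
from h import *
go([.586,.126,.139],10.4)
E
```

```text
t 7.3 pos [0.58449353 0.12583166 0.1371709 ] yaw 10.22748745402378 zax [-4.85108830e-04 -2.75717683e-05 -9.99999882e-01] open -0.0005537250453035569 F [-0.17809535  0.19590153  0.24831819]
cm [ 0.15115385  0.01017063 -0.18298332] drz -0.028752090996036667
```

send_rows --dr '[[0,0,0],[0,0,0],[0,0,0],[0,0,0],[0,0,0],[0,0,0],[0,0,0],[0,0,0]]' --xyz '[[1.8,0,0],[3.4,0,0],[4.4,0,0.6],[5.2,0,1.5],[5.9,0,2.5],[6.4,0,3.6],[6.8,0,4.7],[7,0,5.7]]' --jaw '[0,0,0,0,0,0,0,0]'

```text
time_s: 8.3
eef_pos: [0.6539, 0.1383, 0.0793]
eef_rot: [0.0, 0.996, 0.089, -0.0]
wrist_force: [-0.3, -1.1, 2.8]
opening: 0.002
grasp_force: 1.3
```

send_rows --dr '[[0,0,0],[0,0,0],[0,0,0],[0,0,0],[0,0,0],[0,0,0],[0,0,0],[0,0,0]]' --xyz '[[0,0,0.1],[0,0,0.2],[0,0,0.3],[0,0,0.3],[0,0,0.3],[0,0,0.3],[0,0,0.3],[0,0,0.3]]' --jaw '[0,0,0,0,0,0,0,0]'

```text
time_s: 9.3
eef_pos: [0.6533, 0.1383, 0.078]
eef_rot: [0.0, 0.996, 0.089, -0.001]
wrist_force: [-2.7, -0.7, 5.7]
opening: -0.002
grasp_force: 2.9
```

send_rows --dr '[[0,0,0],[0,0,0],[0,0,0],[0,0,0],[0,0,0],[0,0,0],[0,0,0],[0,0,0]]' --xyz '[[0,0,0.2],[0,0,0.3],[0,0,0.3],[0,0,0.3],[0,0,-2],[0,0,-6],[-3,0,-11],[-6,0,-15]]' --jaw '[0,0,0,0,0,0,0,0]'

```text
time_s: 10.3
eef_pos: [0.5939, 0.1276, 0.2288]
eef_rot: [-0.0, 0.996, 0.089, 0.0]
wrist_force: [-0.4, -1.7, 0.0]
opening: -0.001
grasp_force: 0.0
```

send_rows --dr '[[0,0,0],[0,0,0],[0,0,0],[0,0,0],[0,0,0],[0,0,0],[0,0,0],[0,0,0]]' --xyz '[[-4,0,0],[-8,0,0],[-8,0,0],[-8,0,0],[-8,0,0],[-8,0,0],[-8,0,0],[-8,0,0]]' --jaw '[0,0,0,0,0,0,0,0]'

```text
time_s: 11.3
eef_pos: [0.5161, 0.1135, 0.2271]
eef_rot: [-0.0, 0.996, 0.089, -0.0]
wrist_force: [-0.5, -0.2, -0.2]
opening: 0.0
grasp_force: 0.0
```

```bash
python3 - <<'E'
from h import *
go([.586,.126,.139],10.4)
a=ctrl.camera("wrist")[:,:,::-1];b=ctrl.camera("scene")[135:320,230:370,::-1]
c=np.zeros((420,800,3),np.uint8);c[:,:480]=a[:,40:520];c[:,482:]=cv2.resize(b,(318,420))
cv2.imwrite("pics/end.png",c)
E
```

```text
t 11.3 pos [0.51614934 0.11346774 0.22710671] yaw 10.229286351928947 zax [-3.43138986e-04 -2.80570120e-08 -9.99999941e-01] open 0.0004486954981108196 F [-0.4976318  -0.17199941 -0.15028526]
cm [7.09957027e+00 7.69335473e-03 8.80827377e+00] drz -0.02845227467850897
```

View pics/end.png

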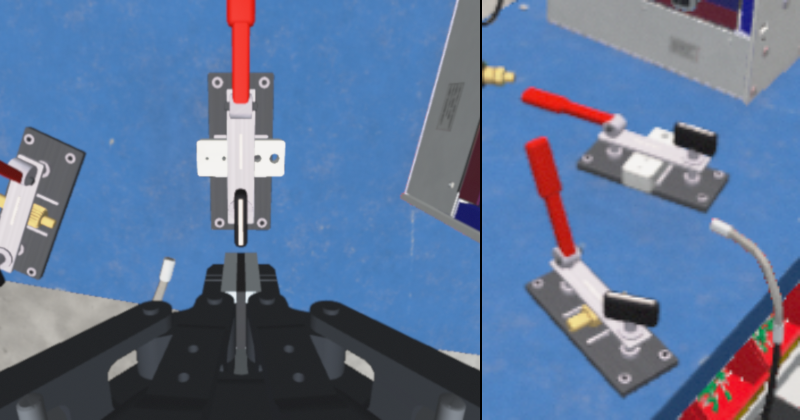

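The nut is in line (column 241), the lever lies down along the bar, and the other clamp is untouched. In the scene crop the lever's tip is at (527,97). I check that tip's height, then hand in.

```bash
python3 - <<'E'
from h import *
uv=(230+(526-482)/2.271,135+97/2.27)
o,d=ray("scene",uv)
# height where the ray crosses the clamp's tip distance (110 mm from pivot along u)
u=np.array([.9836,.1805]);p=np.array([.586,.126])
t=(.110-(o[:2]-p)@u)/(d[:2]@u);x=o+d*t;print(x)
print(onz("scene",uv,.055)[:2],p+.11*u)
if .035<x[2]<.075: print(ctrl.hand_in())
E
```

```text
[0.69547308 0.13886581 0.04341608]
[0.68376662 0.15075152] [0.694196 0.145855]
the job is handed in; nothing more can be done
None
```

The gauge-block clamp's wing nut is tightened in line with its bar and its red lever is pressed down closed. The coupling clamp was left alone, and the job was handed in at about 11 s; no verdict came back.

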